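# Close up and double-stack a row of lens tubes

### The arm

A 6-joint arm with a two-finger parallel gripper is mounted at the origin on a cart in front of the work surface, level with it; the furniture and walls round the work are solid. World frame = base frame: x ahead of the robot, y to its left, z up, the work surface at z = 0. Lengths are in m, angles in rad, forces in N, time in s.
With the tool pointing down it reaches from about 0.35 to 0.775 m from the base axis. Payload 5.5 kg.
Tool frame: the origin (TCP) lies midway between the tips of the shut fingers; the grasp point (between the pads) lies 19 mm behind it (env.hold_point_z is the distance from the TCP to the grasp point, in m); z points along the fingers, y is the line along which they close (so a half turn about z gives the same grasp; the last joint's range is limited). The gripper opens to 85 mm and grips with 20 to 120 N. Pads are 22 mm wide; open, the fingers measure 114 mm over their backs; the gripper's body (76 mm by 85 mm) begins 54 mm behind the grasp point. The pads swing forward as they close: fully open they stand 13 mm farther back than shut.
Start: joints at [1.135, 0.313, 0.046, 1.304, 0, 1.431], TCP at [0.168, 0.55, 0.231] pointing down, gripper open.
Joint ranges: [-2.76, 2.76], [-0.86, 1.69], [-1.03, 1.26], [-2.2, 2.34], [-1.47, 1.5], [-3.14, 3.14]. Speed limits (rad/s): [2.57, 2.57, 3.14, 3.14, 3.14, 3.14].

### API

Orientations are given as a unit quaternion [w, x, y, z].
In Python, from workcell import env, read_camera gives the robot as it stands. The module is installed in compiled form; this text tells all that it offers.
- The arm moves only by the tool carry_out, never from a script. Its argument "moves" is a list of rows, each an object of numbers: "tx", "ty", "tz": the shift along the world's x, y, z in cm; "wx", "wy", "wz": the turn, a rotation vector about the world's x, y, z in rad; "claw": the closure, from -1 (fully open) to 1 (shut). A call has 1 to 8 rows; each row shifts and turns the commanded pose from where the row before left it; what a row does not reach is not made up. A row lasts 1/8 s, in which the tool goes at most 62.5 mm and 10.7 degrees, less where a joint would pass 70% of its speed; a pose out of reach is approached as far as the arm can. A call is refused whole if a number of a shift passes 6.25 or a number of a turn 0.188, either way. A call with a gripper value outside its range is refused whole. The fingers move at their own pace and stop on an object; "newtons" is the grip in N (left out, the last holds). Time passes only in rows, so rows that do not move let the fingers close. It gives the time, the measured TCP pose, the force, the opening and the grip force at its end, in the units of the state.
- env.get_state(): the state, without advancing time (a new reading comes with each control period).
- read_camera(name): name is "side" or "top" or "wrist"; returns a dict with "image" (400x640x3 uint8, blue, green, red), "z_map" (400x640 float32, m along the optical axis (not along the pixel's ray), 0 where there is no reading), "fx", "fy", "cx", "cy" (pixels), "camera_from_world" (4x4, takes a point from world to camera coordinates); the wrist camera has in their place "hand_eye" (4x4, takes a point from camera to tool coordinates, whose origin is the TCP and whose axes are the flange's). Camera axes: x right, y down, z forward; pixel columns grow to the right and rows downward; lengths in m; the calibration is good to about 2 mm. A picture is of the moment at which its call begins: read the wrist's pose just before it.
- env.hand_in(): hands the job in; it is judged then, once.
The state is a dict: "clock": time; "joint_pos": joint angles; "qvel": joint speeds; "tau": joint torques, N m; "tcp_pos": TCP position; "orientation": TCP orientation; "wrist_force": force on the tool from outside, world axes, zero at the start; "ft_torque": the same for the moment, N m; "finger_gap": finger opening in m; "grip_force": force on a finger pad.
Only numpy, scipy, OpenCV 4.12 (cv2) and the standard library are available. Lean on these libraries where they do the work, as an engineer would, in place of code of your own. Each camera call takes 0.05 s, during which the arm holds its last target. There are 200 camera calls.

### The job

Push the sliding grey stop of the tube rack along until its three lens tubes lie closed up, touching one another and the fixed stop. Then take the two spare lens tubes from the white V rest and lay them side by side as a second layer, one in each hollow between the tubes of the row, parallel to them and with their ends about even. Do not let any tube drop onto the bench.

Things in the scene. Friction and masses are not known exactly. Their poses are not given: they have to be found in the camera images.
- rack: fixed aluminium tube rack, deck 88 mm (x) by 194 mm (y), deck top 10 mm above the bench, open along both long sides; origin at the centre of its underside, z up. The row runs along rack y, the tubes lie along rack x. Fixed stop: upright plate at rack y = +75 mm (inner face) to +84 mm, 76 mm wide, top 46 mm above the bench
- stop_push (a point): middle of the outer face of the sliding stop, 32 mm above the bench; push here towards rack +y. Grey plate 76 mm wide (rack x), 8 mm thick, top 46 mm above the bench. Its foot runs 20 mm outwards over the deck, top 14 mm above the bench (screw heads to 17 mm, 22 mm either side), with gussets 35 mm either side, 27 mm high
- stop (a joint): travel of the sliding stop in m, growing towards the fixed stop (rack +y); range 0 to 0.066, starts at 0 to 0.012; about 0.060 when the three tubes are closed up. The gap between the stops is 150 mm at 0. It slides against about 4 N of friction and stays where it is left
- row_1: tube of the bottom row nearest the fixed stop, lying on the rack's deck (axis 25 mm above the bench), free to roll; lens tube, all alike: aluminium barrel, black grip rings, yellow caps on flat ends, 30 mm diameter, 56 mm long, about 80 g; origin at its centre, x along the tube (either way round), roll about x means nothing
- row_2: middle tube of the bottom row, lying on the deck; lens tube, all alike: aluminium barrel, black grip rings, yellow caps on flat ends, 30 mm diameter, 56 mm long, about 80 g; origin at its centre, x along the tube (either way round), roll about x means nothing
- row_3: tube of the bottom row nearest the sliding stop, lying on the deck; lens tube, all alike: aluminium barrel, black grip rings, yellow caps on flat ends, 30 mm diameter, 56 mm long, about 80 g; origin at its centre, x along the tube (either way round), roll about x means nothing
- v_rest: fixed white plastic rest with two V grooves along its x, at its y = +23 and -23 mm; 36 mm long in x, 100 mm in y, 27 mm high, so tubes stick out 10 mm at both ends and can be gripped by their end caps from above; origin at the centre of its underside. It stands to the left or to the right of the rack
- spare_a: spare in the +y groove of the V rest, axis 32 mm above the bench; on the closed row its axis is 51 mm above the bench, touching the other spare, so grip it by the end caps; lens tube, all alike: aluminium barrel, black grip rings, yellow caps on flat ends, 30 mm diameter, 56 mm long, about 80 g; origin at its centre, x along the tube (either way round), roll about x means nothing
- spare_b: spare in the -y groove of the V rest, as spare_a; lens tube, all alike: aluminium barrel, black grip rings, yellow caps on flat ends, 30 mm diameter, 56 mm long, about 80 g; origin at its centre, x along the tube (either way round), roll about x means nothing
Things that resemble listed ones, but are neither listed nor needed, are in the scene too. What is shaped like the row_2 but orange is not meant.

How it is judged:
By the outcome, as a careful person would: the job done as asked, in the order asked, and still so for the second after the job is handed in, with the robot touching nothing.
It also fails if it takes over 54 s, if anything falls off the work surface, if the arm or the gripper's body presses on something with over 40 N, if the wrist force passes 120 N, or if a joint passes its speed limit or range.

## Working session

There is one attempt and no reset: what is moved stays moved. The work goes in short steps, Python scripts to look and compute and a tool call to move; the robot and the scene stay as the last step left them, time stands still between calls to the robot, and variables do not carry over. Pictures are saved under pics/ and viewed, at most 12 in all, crops included, and the job is handed in when it is done.

Besides the shell and the picture viewer there is one more tool, called after "Emit:" by a JSON object that holds its "fn" and its "kwargs". carry_out: Moves the arm, as the interface text tells. Its arguments: {"type":"object","properties":{"moves":{"type":"array","items":{"type":"object","properties":{"tx":{"type":"number"},"ty":{"type":"number"},"tz":{"type":"number"},"wx":{"type":"number"},"wy":{"type":"number"},"wz":{"type":"number"},"claw":{"type":"number"}}}},"newtons":{"type":"number"}},"required":["moves"]}

```bash
mkdir -p pics
cat > h.py <<'E'
from workcell import env, read_camera
import numpy as np, cv2, pickle
def grab(names):
    o={}
    for n in names:
        s=env.get_state(); o[n]=read_camera(n); o[n]['state']=s
        if n=='wrist':
            from scipy.spatial.transform import Rotation as R
            q=s['orientation']; T=np.eye(4); T[:3,:3]=R.from_quat([q[1],q[2],q[3],q[0]]).as_matrix(); T[:3,3]=s['tcp_pos']
            o[n]['camera_from_world']=np.linalg.inv(T@np.array(o[n]['hand_eye']))
    return o
def cloud(c):
    z=c['z_map']; v,u=np.indices(z.shape)
    P=np.stack([(u-c['cx'])/c['fx']*z,(v-c['cy'])/c['fy']*z,z,np.ones_like(z)],-1)
    W=P@np.linalg.inv(c['camera_from_world']).T
    W=W[...,:3].copy(); W[z==0]=np.nan
    return W
def ray(c,u,v,h):
    M=np.linalg.inv(c['camera_from_world']); d=M[:3,:3]@np.array([(u-c['cx'])/c['fx'],(v-c['cy'])/c['fy'],1]); o=M[:3,3]
    return o+d*(h-o[2])/d[2]
E
python3 - <<'E'
from h import *
o=grab(['top','side']); pickle.dump(o,open('o.pkl','wb'))
for n in o: cv2.imwrite(f'pics/{n}0.png',o[n]['image']); print(np.linalg.inv(o[n]['camera_from_world']).round(3), o[n]['fx'])
print(env.get_state(), env.hold_point_z)
E
```

```text
[[ 0.028 -0.997  0.074  0.406]
 [-1.    -0.028  0.006  0.145]
 [-0.004 -0.074 -0.997  0.959]
 [ 0.     0.     0.     1.   ]] 368.1707877571445
[[ 0.864 -0.218  0.453 -0.008]
 [-0.503 -0.38   0.776 -0.677]
 [ 0.003 -0.899 -0.438  0.517]
 [ 0.     0.     0.     1.   ]] 440.8778034990773
{'clock': 0.1, 'joint_pos': array([1.13540363e+00, 3.13914933e-01, 4.51021152e-02, 1.30362016e+00,
       1.61898377e-05, 1.43121226e+00]), 'qvel': array([-9.80368004e-05, -1.30099281e-05,  3.75424188e-03,  1.97195810e-05,
       -7.73536033e-04,  2.02381443e-04]), 'tau': array([ 4.46224542e-03, -4.81725633e+01,  2.99243599e+01,  1.27275393e-02,
       -5.23261417e-05,  3.98454347e-06]), 'tcp_pos': array([0.16742072, 0.54960738, 0.23050785]), 'orientation': array([-2.39794410e-04,  1.47365612e-01,  9.89081749e-01, -7.82445229e-04]), 'wrist_force': array([0.54169149, 0.69590479, 0.25794489]), 'ft_torque': array([-0.03370042, -0.00798662, -0.02814801]), 'grip_force': 0.0, 'finger_gap': 0.08553027336207655} 0.0187
```

View pics/top0.png

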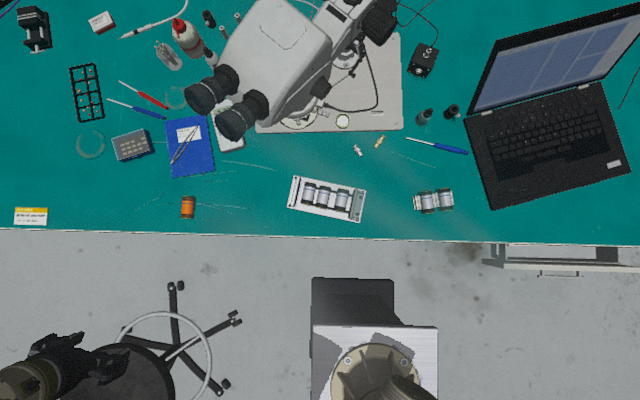

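View pics/side0.png

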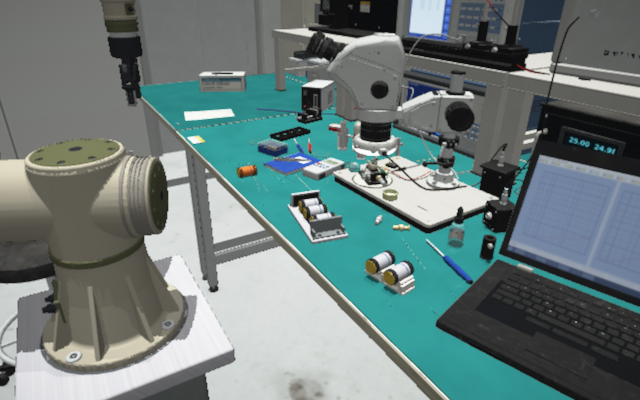

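The top view shows the rack at about (327,198) and the V rest at about (434,201), with the orange decoy at (188,207). In the side view they are at about (318,215) and (392,270). I'll enlarge both and read heights from depth.

Run:
```python
from h import *
o=pickle.load(open('o.pkl','rb'))
a=cv2.resize(o['top']['image'][165:235,280:470],None,fx=4,fy=4,interpolation=cv2.INTER_CUBIC)
b=cv2.resize(o['side']['image'][180:300,280:430],None,fx=2.6,fy=2.6,interpolation=cv2.INTER_CUBIC)
im=np.zeros((600,800,3),np.uint8); im[:280,:760]=a; im[282:282+312,:390]=b
W=cloud(o['top']); 
# height map picture
h=np.clip(W[165:235,280:470,2]/0.06,0,1)*255
im2=cv2.resize(np.nan_to_num(h).astype(np.uint8),None,fx=2.1,fy=2.1,interpolation=0)
im[300:300+im2.shape[0],395:395+im2.shape[1]]=cv2.applyColorMap(im2,cv2.COLORMAP_JET)
cv2.imwrite('pics/z0.png',im)
```

```text
(no output)
```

View pics/z0.png

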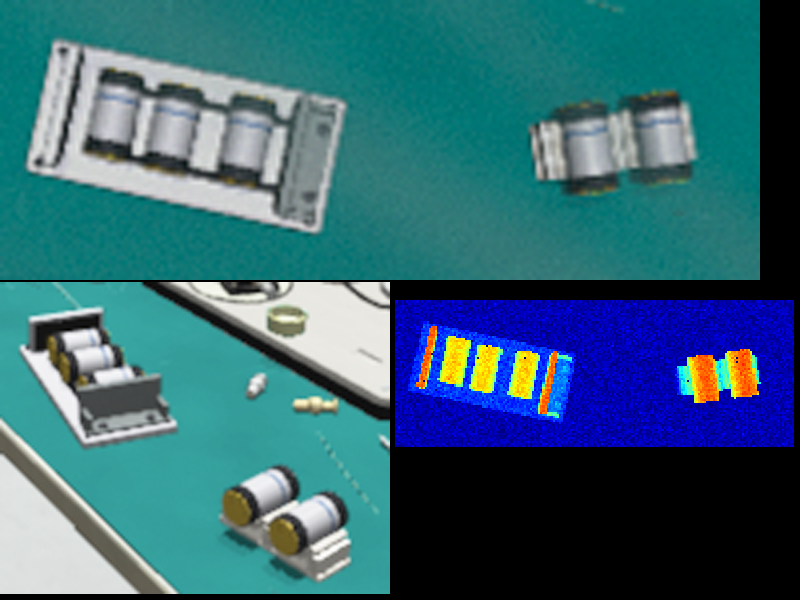

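Enlarged: the grey sliding stop is at the rack's right (world −y) end and the fixed stop at the left. The three row tubes have gaps between them, and the two spares sit in the V rest. Next I'll fit poses from depth.

```bash
cat >> h.py <<'E'
def blobs(c,W,zlo,zhi,box,amin=15):
    # connected blobs in a height band within world box; returns list of (center xyz, size, axis angle of long side)
    m=((W[...,2]>zlo)&(W[...,2]<zhi)&(W[...,0]>box[0])&(W[...,0]<box[1])&(W[...,1]>box[2])&(W[...,1]<box[3])).astype(np.uint8)
    n,l,s,_=cv2.connectedComponentsWithStats(m,connectivity=4); r=[]
    for i in range(1,n):
        if s[i,4]<amin: continue
        p=W[l==i]; (cx,cy),(w,hh),a=cv2.minAreaRect((p[:,:2]*1000).astype(np.float32))
        if w<hh: w,hh,a=hh,w,a+90
        r.append((round(cx,1),round(cy,1),round(float(np.percentile(p[:,2],90))*1000,1),round(w,1),round(hh,1),round((a+90)%180-90,1),int(s[i,4])))
    return r
E
python3 - <<'E'
from h import *
o=pickle.load(open('o.pkl','rb'))
for n in o:
    c=o[n]; W=cloud(c); print(n)
    box=(0.3,0.6,-0.35,0.35)
    for zl,zh in ((.006,.06),(.03,.06),(.0405,.06)):
        print(zl); [print('  ',b) for b in blobs(c,W,zl,zh,box)]
    g=W[(W[...,0]>.35)&(W[...,0]<.55)&(W[...,1]>-.3)&(W[...,1]<.3)]; print('bench',np.nanmedian(g[:,2]))
print(read_camera('wrist')['hand_eye'].round(3), read_camera('wrist')['fx'])
E
```

```text
top
0.006
   (592.6, 52.8, 15.0, 25.3, 12.6, 51.6, 37)
   (597.5, -219.8, 11.9, 22.7, 4.9, 88.5, 16)
   (526.0, -297.3, 26.2, 146.9, 106.2, 0.4, 1984)
   (468.3, 131.8, 41.5, 199.4, 93.2, 80.0, 2546)
   (472.9, -140.0, 47.4, 96.9, 60.1, -82.2, 762)
0.03
   (484.3, 211.7, 48.7, 74.5, 9.2, -10.8, 122)
   (481.0, 179.6, 41.1, 55.6, 27.7, -11.0, 242)
   (473.3, 142.2, 41.0, 55.8, 28.6, -10.4, 243)
   (475.7, -165.9, 48.1, 55.8, 33.3, 9.2, 276)
   (467.1, 95.9, 41.5, 55.6, 28.2, -11.3, 245)
   (457.9, 67.3, 48.0, 74.1, 7.9, -10.4, 107)
   (468.2, -120.5, 47.9, 55.6, 33.1, 9.8, 272)
0.0405
   (484.4, 211.8, 48.7, 74.4, 9.1, -11.0, 111)
   (475.2, -163.3, 48.5, 55.8, 26.8, 10.0, 216)
   (457.9, 67.3, 48.1, 74.1, 7.8, -10.7, 96)
   (468.1, -119.1, 48.1, 55.7, 26.4, 11.3, 220)
bench 0.0035985928675249523
side
0.006
   (470.0, 131.4, 41.4, 197.0, 88.2, 79.4, 1866)
   (591.7, 47.1, 13.8, 23.4, 10.4, 42.4, 29)
   (471.7, -144.8, 46.6, 97.1, 58.4, -80.5, 1279)
   (598.1, -224.9, 13.2, 16.7, 4.0, 88.6, 24)
   (525.3, -298.7, 25.3, 149.3, 102.7, 0.1, 2948)
0.03
   (475.6, 170.4, 43.7, 94.2, 74.8, 77.2, 520)
   (462.1, 82.2, 45.5, 76.5, 48.5, -12.6, 347)
   (467.6, -120.6, 47.1, 58.3, 30.8, 9.9, 376)
   (475.6, -167.4, 47.2, 58.5, 27.8, 8.1, 405)
0.0405
   (484.9, 210.5, 46.5, 73.5, 11.9, -12.8, 88)
   (458.1, 64.8, 46.9, 76.6, 10.9, -11.3, 114)
   (467.7, -121.3, 47.7, 58.2, 23.7, 9.0, 220)
   (476.2, -166.6, 47.4, 57.0, 26.2, 8.1, 249)
bench 0.0029508135936643365
[[ 0.    -0.964 -0.266  0.067]
 [ 1.     0.001 -0.001  0.   ]
 [ 0.001 -0.266  0.964 -0.142]
 [ 0.     0.     0.     1.   ]] 350.7340731340274
```

Both views agree: rack yaw is about −10.5°, the plates are about 147 mm apart (stop about 12 mm), and the V rest yaw is about +9°. I'll move over the scene with the tool's y axis along the tubes and look with the wrist camera.

Emit:
{"fn": "carry_out", "kwargs": {"moves": [{"tx": 2.4,"ty": -4.2,"wz": -0.182,"claw": -1},{"tx": 2.4,"ty": -4.2,"wz": -0.182},{"tx": 2.4,"ty": -4.2,"wz": -0.182},{"tx": 2.4,"ty": -4.2,"wz": -0.182},{"tx": 2.4,"ty": -4.2,"wz": -0.182},{"tx": 2.4,"ty": -4.2,"wz": -0.182},{"tx": 2.4,"ty": -4.2,"wz": -0.182},{"tx": 2.4,"ty": -4.2,"wz": -0.182}]}}

```text
invalid input at $.moves[0]: expected keys tx, ty, tz, wx, wy, wz, claw
```

Emit:
{"fn": "carry_out", "kwargs": {"moves": [{"tx": 2.4,"ty": -4.4},{"tx": 2.4,"ty": -4.4},{"tx": 2.4,"ty": -4.4},{"tx": 2.2,"ty": -4.4,"claw": 1},{},{}]}}

```text
invalid input at $.moves[0]: expected keys tx, ty, tz, wx, wy, wz, claw
```

Run:
```python
from h import *
from scipy.spatial.transform import Rotation as R
c=grab(['wrist'])['wrist']; W=cloud(c); cv2.imwrite('pics/w1.png',c['image'])
q=c['state']['orientation']; print(c['state']['tcp_pos'], R.from_quat(np.roll(q,-1)).as_matrix().round(4), c['state']['joint_pos'])
box=(0.3,0.6,-0.35,0.35)
for zl,zh in ((.006,.06),(.03,.06),(.0405,.06)):
    print(zl); [print('  ',b) for b in blobs(c,W,zl,zh,box,40)]
g=W[(W[...,0]>.35)&(W[...,0]<.55)&(W[...,1]>-.3)&(W[...,1]<.3)]; print('bench',np.nanmedian(g[:,2]))
```

```text
[0.1674973  0.54973471 0.23073942] [[-9.566e-01  2.915e-01 -5.000e-04]
 [ 2.915e-01  9.566e-01 -1.100e-03]
 [ 1.000e-04 -1.100e-03 -1.000e+00]] [ 1.13539735e+00  3.13723502e-01  4.54019915e-02  1.30362440e+00
 -2.42987630e-05  1.43122377e+00]
0.006
0.03
0.0405
bench -0.7581709824369184
```

View pics/w1.png

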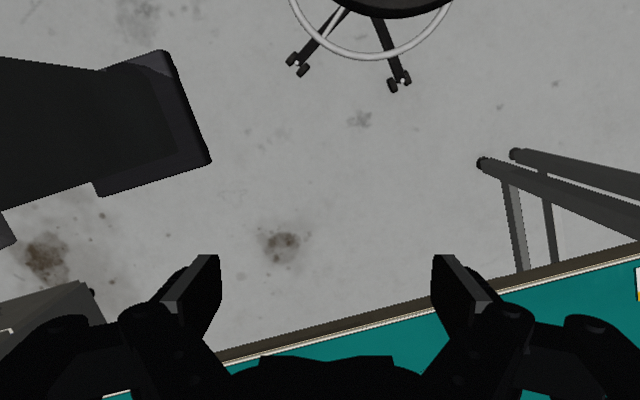

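All seven keys are needed in each row. The picture shows the unmoved start pose, with the fingers at (200,300) and (450,300) over the floor. I'll resend the moves.

Emit:
{"fn": "carry_out", "kwargs": {"moves": [{"tx": 2.4,"ty": -4.2,"tz": 0,"wx": 0,"wy": 0,"wz": -0.182,"claw": -1},{"tx": 2.4,"ty": -4.2,"tz": 0,"wx": 0,"wy": 0,"wz": -0.182,"claw": -1},{"tx": 2.4,"ty": -4.2,"tz": 0,"wx": 0,"wy": 0,"wz": -0.182,"claw": -1},{"tx": 2.4,"ty": -4.2,"tz": 0,"wx": 0,"wy": 0,"wz": -0.182,"claw": -1},{"tx": 2.4,"ty": -4.2,"tz": 0,"wx": 0,"wy": 0,"wz": -0.182,"claw": -1},{"tx": 2.4,"ty": -4.2,"tz": 0,"wx": 0,"wy": 0,"wz": -0.182,"claw": -1},{"tx": 2.4,"ty": -4.2,"tz": 0,"wx": 0,"wy": 0,"wz": -0.182,"claw": -1},{"tx": 2.4,"ty": -4.2,"tz": 0,"wx": 0,"wy": 0,"wz": -0.182,"claw": -1}]}}

```text
clock: 1.25
tcp_pos: [0.3602, 0.2127, 0.2315]
orientation: [0.0, 0.77, 0.638, 0.0]
wrist_force: [0.0, 0.4, 0.4]
finger_gap: 0.0855
grip_force: 0.0
```

Emit:
{"fn": "carry_out", "kwargs": {"moves": [{"tx": 2.4,"ty": -4.4,"tz": 0,"wx": 0,"wy": 0,"wz": 0,"claw": 1},{"tx": 2.4,"ty": -4.4,"tz": 0,"wx": 0,"wy": 0,"wz": 0,"claw": 1},{"tx": 2.4,"ty": -4.4,"tz": 0,"wx": 0,"wy": 0,"wz": 0,"claw": 1},{"tx": 2.2,"ty": -4.4,"tz": 0,"wx": 0,"wy": 0,"wz": 0,"claw": 1},{"tx": 0,"ty": 0,"tz": 0,"wx": 0,"wy": 0,"wz": 0,"claw": 1},{"tx": 0,"ty": 0,"tz": 0,"wx": 0,"wy": 0,"wz": 0,"claw": 1},{"tx": 0,"ty": 0,"tz": 0,"wx": 0,"wy": 0,"wz": 0,"claw": 1}]}}

```text
clock: 2.12
tcp_pos: [0.453, 0.0391, 0.2313]
orientation: [-0.0, 0.768, 0.641, -0.0]
wrist_force: [0.8, 0.4, -0.1]
finger_gap: -0.0001
grip_force: 0.0
```

```bash
cat > look.py <<'E'
from h import *
import sys
from scipy.spatial.transform import Rotation as R
c=grab(['wrist'])['wrist']; W=cloud(c); cv2.imwrite(f'pics/{sys.argv[1]}.png',c['image']); pickle.dump(c,open(f'{sys.argv[1]}.pkl','wb'))
q=c['state']['orientation']; M=R.from_quat(np.roll(q,-1)).as_matrix(); print(c['state']['tcp_pos'].round(4),'yaw',np.degrees(np.arctan2(M[1,1],M[0,1])), M[:,2].round(4), c['state']['joint_pos'].round(2), c['state']['finger_gap'], c['state']['clock'])
box=(0.3,0.6,-0.25,0.25)
for zl,zh in ((.006,.09),(.03,.09),(.0405,.09)):
    print(zl); [print('  ',b) for b in blobs(c,W,zl,zh,box,60)]
g=W[(W[...,0]>.35)&(W[...,0]<.55)&(W[...,1]>-.3)&(W[...,1]<.3)]; print('bench',np.nanmedian(g[:,2]))
E
python3 look.py w2
```

```text
[0.453  0.0391 0.2313] yaw -10.275559752536472 [-3.e-04  2.e-04 -1.e+00] [-0.09  0.08 -0.24  1.25  0.    1.66] -6.667253505486908e-05 2.125
0.006
   (468.2, 117.8, 38.5, 160.7, 88.0, 79.4, 14978)
   (594.6, 52.3, 12.5, 21.8, 11.7, 43.0, 205)
   (485.4, -101.2, 35.9, 28.8, 12.4, -44.4, 225)
0.03
   (481.7, 178.0, 38.8, 55.9, 23.4, -10.3, 1924)
   (474.2, 142.2, 38.7, 55.7, 27.3, -11.2, 1909)
   (468.2, 96.2, 38.8, 56.1, 27.6, -10.3, 1712)
   (458.8, 68.0, 45.4, 76.0, 7.7, -10.1, 788)
0.0405
   (458.8, 67.9, 45.5, 76.0, 7.5, -10.1, 652)
bench 0.23865722463287026
```

View pics/w2.png

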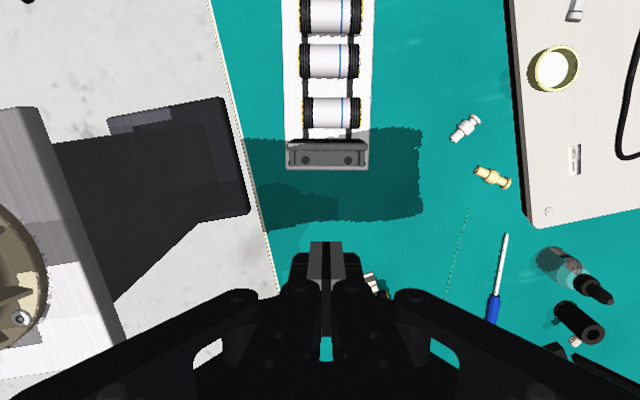

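The sliding stop's plate is centred at pixel (327,147) with its screwed foot towards the tool. The plate's world centre is (458.8, 68.0) mm and its yaw −10.3°. Descending behind it and pushing.

Emit:
{"fn": "carry_out", "kwargs": {"moves": [{"tx": 0,"ty": 0,"tz": -5.1,"wx": 0,"wy": 0,"wz": 0,"claw": 1},{"tx": 0,"ty": 0,"tz": -5.1,"wx": 0,"wy": 0,"wz": 0,"claw": 1},{"tx": 0,"ty": 0,"tz": -5.1,"wx": 0,"wy": 0,"wz": 0,"claw": 1},{"tx": 0,"ty": 0,"tz": -5.1,"wx": 0,"wy": 0,"wz": 0,"claw": 1},{"tx": 0,"ty": 0,"tz": 0,"wx": 0,"wy": 0,"wz": 0,"claw": 1},{"tx": 0.11,"ty": 0.59,"tz": 0,"wx": 0,"wy": 0,"wz": 0,"claw": 1},{"tx": 0.11,"ty": 0.59,"tz": 0,"wx": 0,"wy": 0,"wz": 0,"claw": 1},{"tx": 0.09,"ty": 0.49,"tz": 0,"wx": 0,"wy": 0,"wz": 0,"claw": 1}]}}

```text
clock: 3.18
tcp_pos: [0.4587, 0.0545, 0.0293]
orientation: [0.002, 0.768, 0.64, 0.001]
wrist_force: [-0.6, -3.7, 3.1]
finger_gap: 0.0002
grip_force: 2.1
```

Emit:
{"fn": "carry_out", "kwargs": {"moves": [{"tx": 0.09,"ty": 0.49,"tz": 0,"wx": 0,"wy": 0,"wz": 0,"claw": 1},{"tx": 0.09,"ty": 0.49,"tz": 0,"wx": 0,"wy": 0,"wz": 0,"claw": 1},{"tx": 0.09,"ty": 0.49,"tz": 0,"wx": 0,"wy": 0,"wz": 0,"claw": 1},{"tx": 0.09,"ty": 0.49,"tz": 0,"wx": 0,"wy": 0,"wz": 0,"claw": 1},{"tx": 0.09,"ty": 0.49,"tz": 0,"wx": 0,"wy": 0,"wz": 0,"claw": 1},{"tx": 0.09,"ty": 0.49,"tz": 0,"wx": 0,"wy": 0,"wz": 0,"claw": 1}]}}

```text
clock: 3.92
tcp_pos: [0.4625, 0.0842, 0.0273]
orientation: [0.0, 0.768, 0.64, -0.0]
wrist_force: [1.5, -5.1, 3.2]
finger_gap: 0.0001
grip_force: 2.4
```

Emit:
{"fn": "carry_out", "kwargs": {"moves": [{"tx": 0.07,"ty": 0.39,"tz": 0,"wx": 0,"wy": 0,"wz": 0,"claw": 1},{"tx": 0.07,"ty": 0.39,"tz": 0,"wx": 0,"wy": 0,"wz": 0,"claw": 1},{"tx": 0.05,"ty": 0.29,"tz": 0,"wx": 0,"wy": 0,"wz": 0,"claw": 1},{"tx": 0.03,"ty": 0.2,"tz": 0,"wx": 0,"wy": 0,"wz": 0,"claw": 1},{"tx": 0,"ty": 0,"tz": 0,"wx": 0,"wy": 0,"wz": 0,"claw": 1}]}}

```text
clock: 4.55
tcp_pos: [0.4645, 0.0971, 0.0272]
orientation: [0.0, 0.768, 0.64, 0.0]
wrist_force: [1.7, -3.5, 0.7]
finger_gap: -0.0002
grip_force: 1.7
```

Emit:
{"fn": "carry_out", "kwargs": {"moves": [{"tx": 0.02,"ty": 0.1,"tz": 0,"wx": 0,"wy": 0,"wz": 0,"claw": 1},{"tx": 0.02,"ty": 0.1,"tz": 0,"wx": 0,"wy": 0,"wz": 0,"claw": 1}]}}

```text
clock: 4.8
tcp_pos: [0.4646, 0.0986, 0.0272]
orientation: [0.0, 0.768, 0.64, -0.0]
wrist_force: [1.6, -6.5, 1.0]
finger_gap: -0.0004
grip_force: 2.7
```

Emit:
{"fn": "carry_out", "kwargs": {"moves": [{"tx": 0.02,"ty": 0.1,"tz": 0,"wx": 0,"wy": 0,"wz": 0,"claw": 1},{"tx": 0,"ty": 0,"tz": 0,"wx": 0,"wy": 0,"wz": 0,"claw": 1}]}}

```text
clock: 5.05
tcp_pos: [0.4648, 0.0998, 0.0272]
orientation: [0.0, 0.768, 0.64, -0.0]
wrist_force: [1.4, -4.6, 1.3]
finger_gap: 0.0001
grip_force: 2.1
```

Emit:
{"fn": "carry_out", "kwargs": {"moves": [{"tx": 0.02,"ty": 0.1,"tz": 0,"wx": 0,"wy": 0,"wz": 0,"claw": 1},{"tx": 0,"ty": 0,"tz": 0,"wx": 0,"wy": 0,"wz": 0,"claw": 1}]}}

```text
clock: 5.3
tcp_pos: [0.465, 0.1005, 0.0272]
orientation: [0.0, 0.768, 0.64, -0.0]
wrist_force: [1.4, -5.9, 0.7]
finger_gap: 0.0001
grip_force: 2.8
```

Emit:
{"fn": "carry_out", "kwargs": {"moves": [{"tx": 0.02,"ty": 0.1,"tz": 0,"wx": 0,"wy": 0,"wz": 0,"claw": 1},{"tx": 0,"ty": 0,"tz": 0,"wx": 0,"wy": 0,"wz": 0,"claw": 1}]}}

```text
clock: 5.55
tcp_pos: [0.465, 0.1006, 0.0272]
orientation: [0.001, 0.768, 0.64, -0.001]
wrist_force: [0.4, -10.5, 3.6]
finger_gap: -0.0001
grip_force: 4.5
```

Emit:
{"fn": "carry_out", "kwargs": {"moves": [{"tx": 0.02,"ty": 0.1,"tz": 0,"wx": 0,"wy": 0,"wz": 0,"claw": 1},{"tx": 0,"ty": 0,"tz": 0,"wx": 0,"wy": 0,"wz": 0,"claw": 1}]}}

```text
clock: 5.8
tcp_pos: [0.4649, 0.1006, 0.0272]
orientation: [0.002, 0.769, 0.64, -0.002]
wrist_force: [1.8, -12.7, 3.6]
finger_gap: -0.0001
grip_force: 6.3
```

The stop has come up hard (y holds at 100.6 mm, force 13 N). Backing off, rising and looking.

Emit:
{"fn": "carry_out", "kwargs": {"moves": [{"tx": -0.2,"ty": -1.0,"tz": 0,"wx": 0,"wy": 0,"wz": 0,"claw": 1},{"tx": -0.2,"ty": -1.0,"tz": 1,"wx": 0,"wy": 0,"wz": 0,"claw": 1},{"tx": 0,"ty": 0,"tz": 5.5,"wx": 0,"wy": 0,"wz": 0,"claw": 1},{"tx": 0,"ty": 0,"tz": 5.5,"wx": 0,"wy": 0,"wz": 0,"claw": -1},{"tx": 0.4,"ty": 1.5,"tz": 5.5,"wx": 0,"wy": 0,"wz": 0,"claw": -1},{"tx": 0.4,"ty": 1.5,"tz": 3.0,"wx": 0,"wy": 0,"wz": 0,"claw": -1},{"tx": 0,"ty": 0,"tz": 0,"wx": 0,"wy": 0,"wz": 0,"claw": -1}]}}

```text
clock: 6.68
tcp_pos: [0.4708, 0.1138, 0.2353]
orientation: [0.001, 0.768, 0.641, 0.003]
wrist_force: [0.3, 0.2, -0.2]
finger_gap: 0.0728
grip_force: 0.0
```

```bash
python3 look.py w3
```

```text
[0.4708 0.1138 0.2353] yaw -10.287416403714174 [ 0.0052  0.0015 -1.    ] [ 0.07  0.13 -0.18  1.26  0.    1.82] 0.07279641556559482 6.675
0.006
   (471.2, 134.1, 40.4, 193.5, 88.0, 79.4, 15441)
   (594.6, 53.1, 12.7, 21.3, 10.3, 46.8, 163)
   (468.6, -101.0, 31.0, 56.5, 23.0, -2.1, 771)
0.03
   (485.7, 211.9, 45.6, 76.0, 9.3, -10.5, 977)
   (484.5, 192.9, 38.8, 56.0, 27.0, -10.3, 1764)
   (478.1, 163.6, 38.8, 55.8, 27.4, -10.3, 1635)
   (475.1, 133.3, 38.8, 55.9, 27.7, -10.5, 1531)
   (468.0, 115.8, 45.5, 74.4, 8.1, -10.4, 808)
   (481.4, -102.2, 37.1, 26.6, 4.6, 2.6, 89)
0.0405
   (485.7, 212.1, 45.6, 76.1, 9.2, -11.3, 883)
   (468.0, 115.6, 45.6, 74.4, 7.7, -10.4, 633)
bench 0.03398665672679632
```

View pics/w3.png

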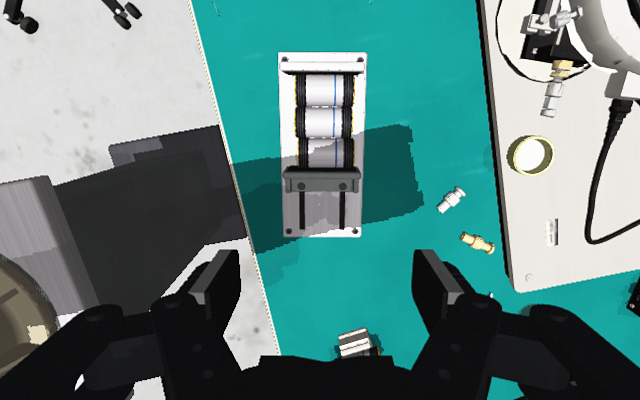

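The three tubes are closed up between the stops at rows about 87–170, with yaw −10.4° and rack-y spacings of 30.0 and 30.3 mm. The plate gap is 89.5 mm. Now moving to view the V rest.

Emit:
{"fn": "carry_out", "kwargs": {"moves": [{"tx": 0,"ty": -5.0,"tz": 0,"wx": 0,"wy": 0,"wz": 0.057,"claw": -1},{"tx": 0,"ty": -5.0,"tz": 0,"wx": 0,"wy": 0,"wz": 0.057,"claw": -1},{"tx": 0,"ty": -5.0,"tz": 0,"wx": 0,"wy": 0,"wz": 0.057,"claw": -1},{"tx": 0,"ty": -5.0,"tz": 0,"wx": 0,"wy": 0,"wz": 0.057,"claw": -1},{"tx": 0,"ty": -5.0,"tz": 0,"wx": 0,"wy": 0,"wz": 0.057,"claw": -1},{"tx": 0,"ty": -5.0,"tz": 0,"wx": 0,"wy": 0,"wz": 0.057,"claw": -1},{"tx": 0,"ty": 0,"tz": 0,"wx": 0,"wy": 0,"wz": 0,"claw": -1},{"tx": 0,"ty": 0,"tz": 0,"wx": 0,"wy": 0,"wz": 0,"claw": -1}]}}

```text
clock: 7.72
tcp_pos: [0.4682, -0.1867, 0.2309]
orientation: [-0.002, 0.649, 0.761, 0.0]
wrist_force: [-0.3, 0.7, 0.2]
finger_gap: 0.0851
grip_force: 0.0
```

```bash
python3 look.py w4
python3 - <<'E'
from h import *
# robust heights/axes: centre of top strip + yellow caps via colour
c=pickle.load(open('w4.pkl','rb')); W=cloud(c); im=cv2.cvtColor(c['image'],cv2.COLOR_BGR2HSV)
for y0,y1 in((-.143,-.09),(-.2,-.143)):
    p=W[(W[...,2]>.035)&(W[...,2]<.06)&(W[...,1]>y0)&(W[...,1]<y1)&(W[...,0]>.42)&(W[...,0]<.52)]
    t=p[p[:,2]>.043]; m=t.mean(0); d=np.linalg.svd(t[:,:2]-m[:2],full_matrices=0)[2][0]
    print('ridge',m.round(4),np.degrees(np.arctan(d[1]/d[0])).round(2),np.percentile(t[:,2],[50,95]).round(4))
E
```

```text
[ 0.4682 -0.1867  0.2309] yaw 9.142530943444344 [-0.0026  0.0023 -1.    ] [-0.54  0.18 -0.13  1.26  0.    0.87] 0.0850964160346744 7.725
0.006
   (472.5, -140.9, 45.5, 96.3, 56.2, -80.3, 5092)
   (589.0, -246.4, 22.1, 21.9, 7.0, 0.9, 164)
0.03
   (468.7, -118.9, 45.7, 56.2, 29.8, 9.8, 1977)
   (476.5, -164.1, 45.7, 56.1, 29.3, 9.4, 1799)
0.0405
   (468.6, -118.8, 45.8, 56.0, 23.7, 9.7, 1529)
   (476.2, -163.6, 45.9, 55.9, 24.5, 10.3, 1379)
bench 0.2481317563761511
ridge [ 0.4686 -0.1188  0.0448] 9.24 [0.0448 0.0463]
ridge [ 0.4764 -0.1638  0.0448] 9.24 [0.0448 0.0463]
```

View pics/w4.png

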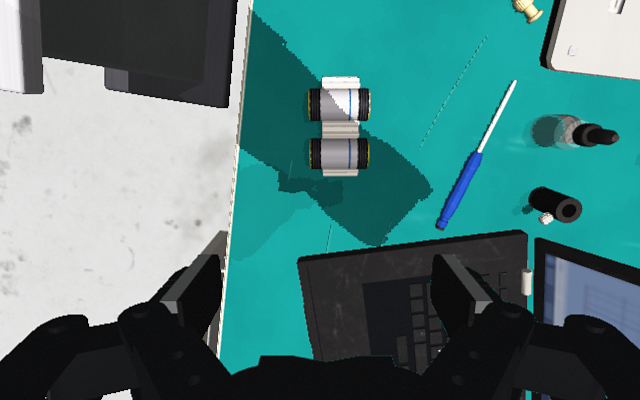

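Both spares are clear in the rest, at pixels (340,105) and (338,153): spare_a at (468.7,−118.8) and spare_b at (476.4,−164.0), yaw about 9.4°, tops at about 46 mm (axis about 31–32). Descending on spare_a.

Emit:
{"fn": "carry_out", "kwargs": {"moves": [{"tx": 0.05,"ty": 3.4,"tz": 0,"wx": 0,"wy": 0,"wz": 0.005,"claw": -1},{"tx": 0,"ty": 3.4,"tz": -4.5,"wx": 0,"wy": 0,"wz": 0,"claw": -1},{"tx": 0,"ty": 0,"tz": -4.5,"wx": 0,"wy": 0,"wz": 0,"claw": -1},{"tx": 0,"ty": 0,"tz": -4.5,"wx": 0,"wy": 0,"wz": 0,"claw": -1},{"tx": 0,"ty": 0,"tz": -4.0,"wx": 0,"wy": 0,"wz": 0,"claw": -1},{"tx": 0,"ty": 0,"tz": -2.0,"wx": 0,"wy": 0,"wz": 0,"claw": -1},{"tx": 0,"ty": 0,"tz": -1.5,"wx": 0,"wy": 0,"wz": 0,"claw": -1},{"tx": 0,"ty": 0,"tz": 0,"wx": 0,"wy": 0,"wz": 0,"claw": -1}]}}

```text
clock: 8.78
tcp_pos: [0.4692, -0.118, 0.0216]
orientation: [-0.001, 0.646, 0.764, -0.0]
wrist_force: [0.3, -0.1, -0.1]
finger_gap: 0.085
grip_force: 0.0
```

Emit:
{"fn": "carry_out", "kwargs": {"moves": [{"tx": -0.05,"ty": -0.08,"tz": -0.4,"wx": 0,"wy": 0,"wz": 0,"claw": -1},{"tx": 0,"ty": 0,"tz": 0,"wx": 0,"wy": 0,"wz": 0,"claw": 1},{"tx": 0,"ty": 0,"tz": 0,"wx": 0,"wy": 0,"wz": 0,"claw": 1},{"tx": 0,"ty": 0,"tz": 0,"wx": 0,"wy": 0,"wz": 0,"claw": 1},{"tx": 0,"ty": 0,"tz": 0,"wx": 0,"wy": 0,"wz": 0,"claw": 1},{"tx": 0,"ty": 0,"tz": 0,"wx": 0,"wy": 0,"wz": 0,"claw": 1}], "newtons": 35}}

```text
clock: 9.52
tcp_pos: [0.4701, -0.1202, 0.0191]
orientation: [0.001, 0.646, 0.763, 0.0]
wrist_force: [-0.6, 0.8, 5.7]
finger_gap: 0.0556
grip_force: 37.1
```

```bash
python3 look.py w5 | head -1
```

```text
[ 0.4701 -0.1202  0.0191] yaw 9.505521587282116 [ 1.3e-03 -5.0e-04 -1.0e+00] [-0.42  0.32 -0.52  0.74  0.    0.99] 0.05555264063205214 9.525
```

View pics/w5.png

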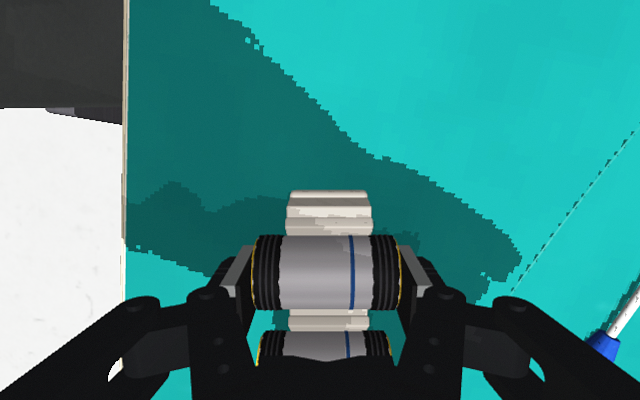

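The spare is gripped by both end caps, seen at (325,272) with the pads at x≈243 and 410. Lifting and measuring it in the hand.

Emit:
{"fn": "carry_out", "kwargs": {"moves": [{"tx": 0,"ty": 0,"tz": 1.0,"wx": 0,"wy": 0,"wz": 0,"claw": 1},{"tx": 0,"ty": 0,"tz": 3.0,"wx": 0,"wy": 0,"wz": 0,"claw": 1},{"tx": 0,"ty": 0,"tz": 5.0,"wx": 0,"wy": 0,"wz": 0,"claw": 1},{"tx": 0,"ty": 0,"tz": 3.0,"wx": 0,"wy": 0,"wz": 0,"claw": 1},{"tx": 0,"ty": 0,"tz": 0,"wx": 0,"wy": 0,"wz": 0,"claw": 1},{"tx": 0,"ty": 0,"tz": 0,"wx": 0,"wy": 0,"wz": 0,"claw": 1}]}}

```text
clock: 10.32
tcp_pos: [0.469, -0.1197, 0.1377]
orientation: [-0.0, 0.646, 0.763, -0.0]
wrist_force: [-0.4, 0.3, -0.6]
finger_gap: 0.0552
grip_force: 37.5
```

```bash
cat > hand.py <<'E'
from h import *
import sys
c=grab(['wrist'])['wrist']; cv2.imwrite(f'pics/{sys.argv[1]}.png',c['image'])
z=c['z_map']; H=np.array(c['hand_eye']); v,u=np.indices(z.shape)
P=np.stack([(u-c['cx'])/c['fx']*z,(v-c['cy'])/c['fy']*z,z,np.ones_like(z)],-1)@H.T
hsv=cv2.cvtColor(c['image'],cv2.COLOR_BGR2HSV)
m=(z>0)&(abs(P[...,0])<.022)&(abs(P[...,1])<.0275)&(P[...,2]>-.05)&(P[...,2]<.01)
p=P[m][:,:3]; b=p[abs(p[:,1])<.013]   # barrel
A=np.c_[2*b[:,0],2*b[:,2],np.ones(len(b))]; s=np.linalg.lstsq(A,(b[:,[0,2]]**2).sum(1),rcond=None)[0]
print('n',len(p),'circle x,z',s[:2].round(4),'r',np.sqrt(s[2]+s[0]**2+s[1]**2).round(4))
# fixed-radius fit
from scipy.optimize import least_squares
f=least_squares(lambda q:np.hypot(b[:,0]-q[0],b[:,2]-q[1])-.0147,[0,-.02],loss='soft_l1',f_scale=.001).x; print('fixed r',f.round(4))
for a,bb in((-.027,-.005),(.005,.027)):
    k=p[(p[:,1]>a)&(p[:,1]<bb)]; print('top z end',np.percentile(k[:,2],3).round(4), 'mid x of top',k[k[:,2]<np.percentile(k[:,2],20)][:,0].mean().round(4))
print(c['state']['tcp_pos'].round(4),c['state']['orientation'].round(4),c['state']['finger_gap'],c['state']['grip_force'])
E
python3 hand.py w6
```

```text
n 10962 circle x,z [ 0.0018 -0.0123] r 0.0142
fixed r [ 0.0015 -0.0117]
top z end -0.0271 mid x of top 0.0021
top z end -0.0271 mid x of top 0.0021
[ 0.469  -0.1197  0.1377] [-4.000e-04  6.461e-01  7.633e-01 -1.000e-04] 0.05521845365069801 37.52083897590637
```

The tube sits level in the hand, its axis 1.6 mm towards tool +x and about 12.5 mm above the TCP. Carrying it over the hollow between row_1 and row_2.

Emit:
{"fn": "carry_out", "kwargs": {"moves": [{"tx": 0.18,"ty": 4.23,"tz": 0,"wx": 0,"wy": 0,"wz": -0.05,"claw": 1},{"tx": 0.18,"ty": 4.23,"tz": 0,"wx": 0,"wy": 0,"wz": -0.05,"claw": 1},{"tx": 0.18,"ty": 4.23,"tz": 0,"wx": 0,"wy": 0,"wz": -0.05,"claw": 1},{"tx": 0.18,"ty": 4.23,"tz": 0,"wx": 0,"wy": 0,"wz": -0.05,"claw": 1},{"tx": 0.18,"ty": 4.23,"tz": 0,"wx": 0,"wy": 0,"wz": -0.05,"claw": 1},{"tx": 0.18,"ty": 4.23,"tz": 0,"wx": 0,"wy": 0,"wz": -0.05,"claw": 1},{"tx": 0.18,"ty": 4.23,"tz": 0,"wx": 0,"wy": 0,"wz": -0.05,"claw": 1},{"tx": 0,"ty": 0,"tz": 0,"wx": 0,"wy": 0,"wz": 0,"claw": 1}]}}

```text
clock: 11.38
tcp_pos: [0.4809, 0.1783, 0.1366]
orientation: [-0.001, 0.768, 0.641, -0.001]
wrist_force: [-0.4, -1.9, -1.4]
finger_gap: 0.0554
grip_force: 37.4
```

Emit:
{"fn": "carry_out", "kwargs": {"moves": [{"tx": 0,"ty": 0,"tz": -3.0,"wx": 0,"wy": 0,"wz": 0,"claw": 1},{"tx": 0,"ty": 0,"tz": -3.0,"wx": 0,"wy": 0,"wz": 0,"claw": 1},{"tx": 0,"ty": 0,"tz": 0,"wx": 0,"wy": 0,"wz": 0,"claw": 1},{"tx": 0,"ty": 0,"tz": 0,"wx": 0,"wy": 0,"wz": 0,"claw": 1}]}}

```text
clock: 11.88
tcp_pos: [0.4822, 0.1756, 0.0786]
orientation: [-0.0, 0.769, 0.639, -0.0]
wrist_force: [-0.4, -0.6, -0.9]
finger_gap: 0.0554
grip_force: 37.5
```

```bash
python3 hand.py w7; python3 -c "
from h import *
from scipy.spatial.transform import Rotation as R
s=env.get_state();M=R.from_quat(np.roll(s['orientation'],-1)).as_matrix();print(np.degrees(np.arctan2(M[1,1],M[0,1])))"
```

```text
n 10989 circle x,z [ 0.0018 -0.0123] r 0.0142
fixed r [ 0.0015 -0.0117]
top z end -0.027 mid x of top 0.0021
top z end -0.0271 mid x of top 0.0023
[0.4822 0.1756 0.0786] [-0.000e+00  7.693e-01  6.389e-01 -3.000e-04] 0.05538465059501686 37.493857741355896
-10.574104436232957
```

View pics/w7.png

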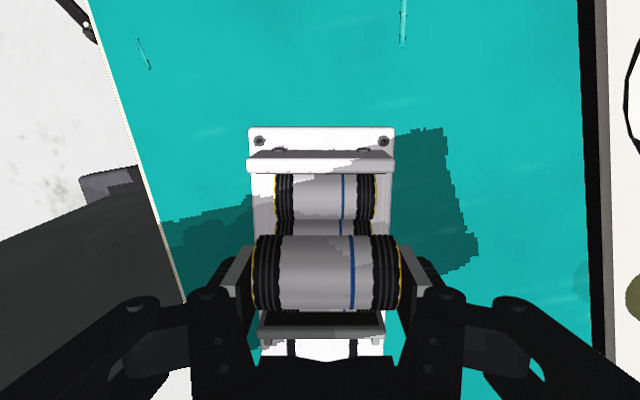

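The tube hangs parallel over the row, at (325,272) in the picture, with row_1 visible behind it at (325,200). Lowering.

Emit:
{"fn": "carry_out", "kwargs": {"moves": [{"tx": -0.07,"ty": 0.06,"tz": -1.5,"wx": 0,"wy": 0,"wz": 0,"claw": 1},{"tx": 0,"ty": 0,"tz": -1.2,"wx": 0,"wy": 0,"wz": 0,"claw": 1},{"tx": 0,"ty": 0,"tz": -0.6,"wx": 0,"wy": 0,"wz": 0,"claw": 1},{"tx": 0,"ty": 0,"tz": -0.2,"wx": 0,"wy": 0,"wz": 0,"claw": 1},{"tx": 0,"ty": 0,"tz": 0,"wx": 0,"wy": 0,"wz": 0,"claw": 1},{"tx": 0,"ty": 0,"tz": 0,"wx": 0,"wy": 0,"wz": 0,"claw": 1}]}}

```text
clock: 12.68
tcp_pos: [0.4818, 0.1768, 0.0436]
orientation: [0.0, 0.769, 0.639, 0.0]
wrist_force: [0.7, 0.2, -1.6]
finger_gap: 0.0554
grip_force: 37.5
```

Emit:
{"fn": "carry_out", "kwargs": {"moves": [{"tx": 0,"ty": 0,"tz": -0.2,"wx": 0,"wy": 0,"wz": 0,"claw": 1},{"tx": 0,"ty": 0,"tz": -0.1,"wx": 0,"wy": 0,"wz": 0,"claw": 1},{"tx": 0,"ty": 0,"tz": 0,"wx": 0,"wy": 0,"wz": 0,"claw": 1}]}}

```text
clock: 13.05
tcp_pos: [0.4813, 0.1768, 0.0403]
orientation: [0.0, 0.769, 0.639, -0.0]
wrist_force: [-0.2, -1.0, -1.6]
finger_gap: 0.0551
grip_force: 37.5
```

Emit:
{"fn": "carry_out", "kwargs": {"moves": [{"tx": 0,"ty": 0,"tz": -0.1,"wx": 0,"wy": 0,"wz": 0,"claw": 1},{"tx": 0,"ty": 0,"tz": 0,"wx": 0,"wy": 0,"wz": 0,"claw": 1}]}}

```text
clock: 13.3
tcp_pos: [0.4814, 0.1767, 0.0393]
orientation: [0.0, 0.769, 0.639, -0.0]
wrist_force: [0.0, 0.1, -1.4]
finger_gap: 0.0555
grip_force: 37.5
```

Emit:
{"fn": "carry_out", "kwargs": {"moves": [{"tx": 0,"ty": 0,"tz": -0.1,"wx": 0,"wy": 0,"wz": 0,"claw": 1},{"tx": 0,"ty": 0,"tz": 0,"wx": 0,"wy": 0,"wz": 0,"claw": 1}]}}

```text
clock: 13.55
tcp_pos: [0.4815, 0.1768, 0.0384]
orientation: [0.0, 0.769, 0.639, 0.0]
wrist_force: [-0.2, -0.3, 0.2]
finger_gap: 0.0555
grip_force: 37.8
```

Contact is at the predicted height. Settling by 0.5 mm and opening in stages.

Emit:
{"fn": "carry_out", "kwargs": {"moves": [{"tx": 0,"ty": 0,"tz": -0.05,"wx": 0,"wy": 0,"wz": 0,"claw": 1},{"tx": 0,"ty": 0,"tz": 0,"wx": 0,"wy": 0,"wz": 0,"claw": -0.35},{"tx": 0,"ty": 0,"tz": 0,"wx": 0,"wy": 0,"wz": 0,"claw": -0.45},{"tx": 0,"ty": 0,"tz": 0,"wx": 0,"wy": 0,"wz": 0,"claw": -0.8},{"tx": 0,"ty": 0,"tz": 0,"wx": 0,"wy": 0,"wz": 0,"claw": -0.8},{"tx": 0,"ty": 0,"tz": 0,"wx": 0,"wy": 0,"wz": 0,"claw": -0.8}]}}

```text
clock: 14.3
tcp_pos: [0.4814, 0.1768, 0.0378]
orientation: [0.0, 0.769, 0.639, -0.0]
wrist_force: [-0.4, -0.3, -0.3]
finger_gap: 0.0769
grip_force: 0.0
```

Emit:
{"fn": "carry_out", "kwargs": {"moves": [{"tx": 0,"ty": 0,"tz": 2,"wx": 0,"wy": 0,"wz": 0,"claw": -0.8},{"tx": 0,"ty": 0,"tz": 4,"wx": 0,"wy": 0,"wz": 0,"claw": -1},{"tx": 0,"ty": 0,"tz": 5,"wx": 0,"wy": 0,"wz": 0,"claw": -1},{"tx": -0.6,"ty": -3.2,"tz": 5,"wx": 0,"wy": 0,"wz": 0,"claw": -1},{"tx": -0.6,"ty": -3.2,"tz": 3,"wx": 0,"wy": 0,"wz": 0,"claw": -1},{"tx": 0,"ty": 0,"tz": 0,"wx": 0,"wy": 0,"wz": 0,"claw": -1},{"tx": 0,"ty": 0,"tz": 0,"wx": 0,"wy": 0,"wz": 0,"claw": -1}]}}

```text
clock: 15.18
tcp_pos: [0.4692, 0.1129, 0.2271]
orientation: [-0.0, 0.769, 0.639, -0.0]
wrist_force: [-0.9, 0.3, -0.2]
finger_gap: 0.0851
grip_force: 0.0
```

```bash
python3 look.py w8
python3 - <<'E'
from h import *
c=pickle.load(open('w8.pkl','rb')); [print('top layer',b) for b in blobs(c,cloud(c),.053,.09,(.3,.6,-.25,.25),60)]
E
```

```text
[0.4692 0.1129 0.2271] yaw -10.567340359482388 [-5.e-04  3.e-04 -1.e+00] [ 0.07  0.14 -0.19  1.24  0.    1.82] 0.08513622435648045 15.175
0.006
   (471.2, 134.0, 60.5, 192.2, 88.0, 79.4, 16147)
   (594.8, 53.3, 12.7, 21.9, 11.2, 40.7, 174)
   (469.3, -107.9, 26.2, 35.8, 33.8, 9.9, 593)
0.03
   (485.6, 212.0, 45.4, 75.8, 9.2, -10.5, 1101)
   (481.3, 178.0, 64.2, 56.8, 56.6, -10.6, 3980)
   (475.1, 133.8, 38.8, 55.6, 27.1, -10.6, 1603)
   (468.1, 115.9, 45.4, 75.8, 7.6, -10.6, 846)
0.0405
   (485.6, 212.1, 45.5, 75.8, 9.1, -10.5, 940)
   (481.5, 177.6, 64.6, 56.0, 29.7, -10.6, 2252)
   (468.0, 115.8, 45.5, 75.8, 7.5, -10.6, 671)
bench 0.03373939817848995
top layer (481.5, 177.6, 64.6, 56.0, 29.3, -10.6, 2236)
```

View pics/w8.png

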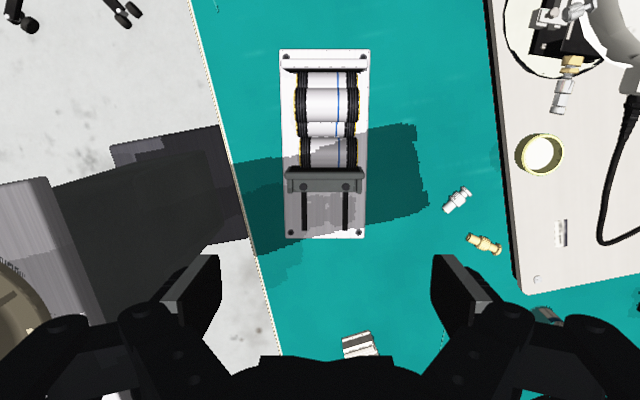

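The first spare lies in its hollow at (329,105) in the picture: centre (481.5,177.6), top about 65 mm, parallel, stop unmoved. Going for spare_b.

Emit:
{"fn": "carry_out", "kwargs": {"moves": [{"tx": 0.12,"ty": -4.62,"tz": 0,"wx": 0,"wy": 0,"wz": 0.058,"claw": -1},{"tx": 0.12,"ty": -4.62,"tz": 0,"wx": 0,"wy": 0,"wz": 0.058,"claw": -1},{"tx": 0.12,"ty": -4.62,"tz": 0,"wx": 0,"wy": 0,"wz": 0.058,"claw": -1},{"tx": 0.12,"ty": -4.62,"tz": 0,"wx": 0,"wy": 0,"wz": 0.058,"claw": -1},{"tx": 0.12,"ty": -4.62,"tz": 0,"wx": 0,"wy": 0,"wz": 0.058,"claw": -1},{"tx": 0.12,"ty": -4.62,"tz": 0,"wx": 0,"wy": 0,"wz": 0.058,"claw": -1},{"tx": 0,"ty": 0,"tz": -4.5,"wx": 0,"wy": 0,"wz": 0,"claw": -1},{"tx": 0,"ty": 0,"tz": -4.5,"wx": 0,"wy": 0,"wz": 0,"claw": -1}]}}

```text
clock: 16.23
tcp_pos: [0.4766, -0.1643, 0.1353]
orientation: [-0.001, 0.647, 0.763, 0.0]
wrist_force: [0.3, -0.1, -0.7]
finger_gap: 0.0855
grip_force: 0.0
```

Emit:
{"fn": "carry_out", "kwargs": {"moves": [{"tx": 0,"ty": 0,"tz": -4.5,"wx": 0,"wy": 0,"wz": 0,"claw": -1},{"tx": 0,"ty": 0,"tz": -3.5,"wx": 0,"wy": 0,"wz": 0,"claw": -1},{"tx": 0,"ty": 0,"tz": 0,"wx": 0,"wy": 0,"wz": 0,"claw": -1},{"tx": 0,"ty": 0,"tz": 0,"wx": 0,"wy": 0,"wz": 0,"claw": -1}]}}

```text
clock: 16.73
tcp_pos: [0.4771, -0.1641, 0.0581]
orientation: [-0.0, 0.646, 0.763, 0.0]
wrist_force: [-0.1, -0.1, 0.6]
finger_gap: 0.0857
grip_force: 0.0
```

Emit:
{"fn": "carry_out", "kwargs": {"moves": [{"tx": -0.06,"ty": 0.02,"tz": -2.4,"wx": 0,"wy": 0,"wz": 0,"claw": -1},{"tx": 0,"ty": 0,"tz": -1.5,"wx": 0,"wy": 0,"wz": 0,"claw": -1},{"tx": 0,"ty": 0,"tz": 0,"wx": 0,"wy": 0,"wz": 0,"claw": -1},{"tx": 0,"ty": 0,"tz": 0,"wx": 0,"wy": 0,"wz": 0,"claw": 1},{"tx": 0,"ty": 0,"tz": 0,"wx": 0,"wy": 0,"wz": 0,"claw": 1},{"tx": 0,"ty": 0,"tz": 0,"wx": 0,"wy": 0,"wz": 0,"claw": 1},{"tx": 0,"ty": 0,"tz": 0,"wx": 0,"wy": 0,"wz": 0,"claw": 1},{"tx": 0,"ty": 0,"tz": 0,"wx": 0,"wy": 0,"wz": 0,"claw": 1}], "newtons": 35}}

```text
clock: 17.73
tcp_pos: [0.4767, -0.1646, 0.0199]
orientation: [0.001, 0.647, 0.763, 0.0]
wrist_force: [-1.0, 0.4, 6.1]
finger_gap: 0.055
grip_force: 37.0
```

Emit:
{"fn": "carry_out", "kwargs": {"moves": [{"tx": 0,"ty": 0,"tz": 1.0,"wx": 0,"wy": 0,"wz": 0,"claw": 1},{"tx": 0,"ty": 0,"tz": 3.0,"wx": 0,"wy": 0,"wz": 0,"claw": 1},{"tx": 0,"ty": 0,"tz": 5.0,"wx": 0,"wy": 0,"wz": 0,"claw": 1},{"tx": 0,"ty": 0,"tz": 3.0,"wx": 0,"wy": 0,"wz": 0,"claw": 1},{"tx": 0,"ty": 0,"tz": 0,"wx": 0,"wy": 0,"wz": 0,"claw": 1},{"tx": 0,"ty": 0,"tz": 0,"wx": 0,"wy": 0,"wz": 0,"claw": 1}]}}

```text
clock: 18.48
tcp_pos: [0.4756, -0.164, 0.1383]
orientation: [-0.0, 0.647, 0.763, -0.0]
wrist_force: [0.5, -0.2, -2.0]
finger_gap: 0.0553
grip_force: 37.4
```

```bash
python3 hand.py w9
```

```text
n 10772 circle x,z [ 0.0007 -0.0115] r 0.0141
fixed r [ 0.0004 -0.0109]
top z end -0.0263 mid x of top 0.0011
top z end -0.0262 mid x of top 0.0011
[ 0.4756 -0.164   0.1383] [-4.000e-04  6.468e-01  7.626e-01 -0.000e+00] 0.055282427335884815 37.36532807350159
```

Emit:
{"fn": "carry_out", "kwargs": {"moves": [{"tx": 0,"ty": 4.45,"tz": 0,"wx": 0,"wy": 0,"wz": -0.05,"claw": 1},{"tx": 0,"ty": 4.45,"tz": 0,"wx": 0,"wy": 0,"wz": -0.05,"claw": 1},{"tx": 0,"ty": 4.45,"tz": 0,"wx": 0,"wy": 0,"wz": -0.05,"claw": 1},{"tx": 0,"ty": 4.45,"tz": 0,"wx": 0,"wy": 0,"wz": -0.05,"claw": 1},{"tx": 0,"ty": 4.45,"tz": 0,"wx": 0,"wy": 0,"wz": -0.05,"claw": 1},{"tx": 0,"ty": 4.45,"tz": 0,"wx": 0,"wy": 0,"wz": -0.05,"claw": 1},{"tx": 0.04,"ty": 4.45,"tz": 0,"wx": 0,"wy": 0,"wz": -0.05,"claw": 1},{"tx": 0,"ty": 0,"tz": 0,"wx": 0,"wy": 0,"wz": 0,"claw": 1}]}}

```text
clock: 19.52
tcp_pos: [0.4751, 0.1496, 0.1373]
orientation: [-0.001, 0.768, 0.64, -0.001]
wrist_force: [-0.2, -0.1, -1.5]
finger_gap: 0.0554
grip_force: 37.3
```

Emit:
{"fn": "carry_out", "kwargs": {"moves": [{"tx": 0,"ty": 0,"tz": -2.0,"wx": 0,"wy": 0,"wz": 0,"claw": 1},{"tx": 0,"ty": 0,"tz": -2.0,"wx": 0,"wy": 0,"wz": 0,"claw": 1},{"tx": 0,"ty": 0,"tz": 0,"wx": 0,"wy": 0,"wz": 0,"claw": 1},{"tx": 0,"ty": 0,"tz": 0,"wx": 0,"wy": 0,"wz": 0,"claw": 1}]}}

```text
clock: 20.02
tcp_pos: [0.4764, 0.1466, 0.0989]
orientation: [-0.0, 0.77, 0.638, -0.0]
wrist_force: [-0.2, -0.3, -0.7]
finger_gap: 0.0553
grip_force: 37.4
```

Emit:
{"fn": "carry_out", "kwargs": {"moves": [{"tx": -0.04,"ty": 0.05,"tz": -2.0,"wx": 0,"wy": 0,"wz": 0,"claw": 1},{"tx": 0,"ty": 0,"tz": -2.0,"wx": 0,"wy": 0,"wz": 0,"claw": 1},{"tx": 0,"ty": 0,"tz": -1.0,"wx": 0,"wy": 0,"wz": 0,"claw": 1},{"tx": 0,"ty": 0,"tz": -0.4,"wx": 0,"wy": 0,"wz": 0,"claw": 1},{"tx": 0,"ty": 0,"tz": 0,"wx": 0,"wy": 0,"wz": 0,"claw": 1},{"tx": 0,"ty": 0,"tz": 0,"wx": 0,"wy": 0,"wz": 0,"claw": 1}]}}

```text
clock: 20.78
tcp_pos: [0.4766, 0.1478, 0.0455]
orientation: [0.0, 0.77, 0.638, 0.001]
wrist_force: [0.6, 0.8, 0.3]
finger_gap: 0.0555
grip_force: 37.4
```

Emit:
{"fn": "carry_out", "kwargs": {"moves": [{"tx": 0,"ty": 0,"tz": -0.2,"wx": 0,"wy": 0,"wz": 0,"claw": 1},{"tx": 0,"ty": 0,"tz": -0.1,"wx": 0,"wy": 0,"wz": 0,"claw": 1},{"tx": 0,"ty": 0,"tz": 0,"wx": 0,"wy": 0,"wz": 0,"claw": 1}]}}

```text
clock: 21.15
tcp_pos: [0.4759, 0.1478, 0.0418]
orientation: [0.0, 0.77, 0.638, -0.0]
wrist_force: [0.1, -0.3, -0.4]
finger_gap: 0.0551
grip_force: 37.4
```

Emit:
{"fn": "carry_out", "kwargs": {"moves": [{"tx": 0,"ty": 0,"tz": -0.1,"wx": 0,"wy": 0,"wz": 0,"claw": 1},{"tx": 0,"ty": 0,"tz": -0.05,"wx": 0,"wy": 0,"wz": 0,"claw": 1},{"tx": 0,"ty": 0,"tz": 0,"wx": 0,"wy": 0,"wz": 0,"claw": 1}]}}

```text
clock: 21.52
tcp_pos: [0.476, 0.1478, 0.0403]
orientation: [0.0, 0.77, 0.638, -0.0]
wrist_force: [-0.6, 0.4, -0.7]
finger_gap: 0.0555
grip_force: 37.4
```

Emit:
{"fn": "carry_out", "kwargs": {"moves": [{"tx": 0,"ty": 0,"tz": -0.07,"wx": 0,"wy": 0,"wz": 0,"claw": 1},{"tx": 0,"ty": 0,"tz": 0,"wx": 0,"wy": 0,"wz": 0,"claw": 1}]}}

```text
clock: 21.78
tcp_pos: [0.476, 0.1478, 0.0396]
orientation: [0.0, 0.77, 0.638, -0.0]
wrist_force: [-0.6, -0.5, -1.0]
finger_gap: 0.0554
grip_force: 37.4
```

Emit:
{"fn": "carry_out", "kwargs": {"moves": [{"tx": 0,"ty": 0,"tz": -0.07,"wx": 0,"wy": 0,"wz": 0,"claw": 1},{"tx": 0,"ty": 0,"tz": 0,"wx": 0,"wy": 0,"wz": 0,"claw": 1},{"tx": 0,"ty": 0,"tz": 0,"wx": 0,"wy": 0,"wz": 0,"claw": 1}]}}

```text
clock: 22.15
tcp_pos: [0.4761, 0.1478, 0.039]
orientation: [0.0, 0.77, 0.638, 0.0]
wrist_force: [-0.3, 0.4, -0.4]
finger_gap: 0.0554
grip_force: 37.5
```

Emit:
{"fn": "carry_out", "kwargs": {"moves": [{"tx": 0,"ty": 0,"tz": -0.06,"wx": 0,"wy": 0,"wz": 0,"claw": 1},{"tx": 0,"ty": 0,"tz": 0,"wx": 0,"wy": 0,"wz": 0,"claw": 1},{"tx": 0,"ty": 0,"tz": 0,"wx": 0,"wy": 0,"wz": 0,"claw": 1}]}}

```text
clock: 22.52
tcp_pos: [0.4762, 0.1478, 0.0389]
orientation: [0.0, 0.77, 0.638, 0.0]
wrist_force: [-1.4, 0.1, 4.5]
finger_gap: 0.0553
grip_force: 38.1
```

Contact is at 38.9 mm. Opening in stages, then rising and checking.

Emit:
{"fn": "carry_out", "kwargs": {"moves": [{"tx": 0,"ty": 0,"tz": 0,"wx": 0,"wy": 0,"wz": 0,"claw": -0.35},{"tx": 0,"ty": 0,"tz": 0,"wx": 0,"wy": 0,"wz": 0,"claw": -0.45},{"tx": 0,"ty": 0,"tz": 0,"wx": 0,"wy": 0,"wz": 0,"claw": -0.8},{"tx": 0,"ty": 0,"tz": 0,"wx": 0,"wy": 0,"wz": 0,"claw": -0.8},{"tx": 0,"ty": 0,"tz": 0,"wx": 0,"wy": 0,"wz": 0,"claw": -0.8}]}}

```text
clock: 23.15
tcp_pos: [0.476, 0.1478, 0.0383]
orientation: [-0.0, 0.77, 0.638, -0.0]
wrist_force: [-0.6, 0.4, 0.2]
finger_gap: 0.0765
grip_force: 0.0
```

Emit:
{"fn": "carry_out", "kwargs": {"moves": [{"tx": 0,"ty": 0,"tz": 2,"wx": 0,"wy": 0,"wz": 0,"claw": -0.8},{"tx": 0,"ty": 0,"tz": 4,"wx": 0,"wy": 0,"wz": 0,"claw": -1},{"tx": 0,"ty": 0,"tz": 5,"wx": 0,"wy": 0,"wz": 0,"claw": -1},{"tx": -0.6,"ty": -3.2,"tz": 5,"wx": 0,"wy": 0,"wz": 0,"claw": -1},{"tx": 0,"ty": 0,"tz": 3,"wx": 0,"wy": 0,"wz": 0,"claw": -1},{"tx": 0,"ty": 0,"tz": 0,"wx": 0,"wy": 0,"wz": 0,"claw": -1},{"tx": 0,"ty": 0,"tz": 0,"wx": 0,"wy": 0,"wz": 0,"claw": -1}]}}

```text
clock: 24.02
tcp_pos: [0.4696, 0.1158, 0.2275]
orientation: [-0.0, 0.77, 0.638, -0.0]
wrist_force: [0.5, 0.0, -0.3]
finger_gap: 0.0855
grip_force: 0.0
```

```bash
python3 look.py w10
python3 - <<'E'
from h import *
c=pickle.load(open('w10.pkl','rb')); [print('top layer',b) for b in blobs(c,cloud(c),.058,.09,(.3,.6,-.25,.25),60)]
cv2.imwrite('pics/w10c.png',cv2.resize(c['image'][20:280,220:440],None,fx=2.2,fy=2.2))
E
```

```text
[0.4696 0.1158 0.2275] yaw -10.654333266177577 [-9.e-04 -1.e-04 -1.e+00] [ 0.08  0.14 -0.19  1.25 -0.    1.83] 0.08554306359478749 24.025
0.006
   (471.3, 134.1, 63.4, 192.2, 87.9, 79.4, 16000)
   (594.6, 53.0, 12.6, 22.1, 10.9, 44.2, 171)
   (472.4, -99.0, 25.7, 43.3, 24.1, -23.5, 547)
0.03
   (486.0, 211.7, 45.6, 75.1, 8.6, -10.6, 1014)
   (479.7, 163.1, 64.5, 87.1, 57.7, 79.6, 5902)
   (467.9, 115.8, 45.5, 76.0, 8.0, -10.6, 856)
0.0405
   (486.0, 211.9, 45.6, 75.1, 8.2, -10.6, 899)
   (478.7, 162.2, 64.7, 61.8, 56.1, 79.3, 4345)
   (467.8, 115.6, 45.7, 76.0, 7.6, -10.6, 689)
bench 0.0369494061663837
top layer (481.6, 178.0, 64.8, 56.0, 25.7, -10.6, 1908)
top layer (476.2, 148.7, 64.8, 56.0, 25.4, -10.6, 1783)
```

View pics/w10c.png

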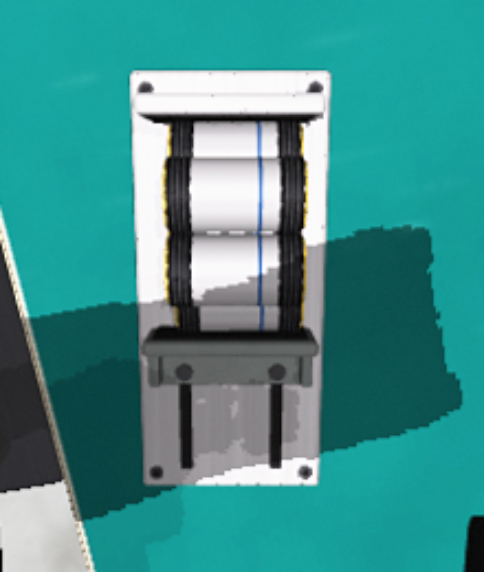

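The two spares lie side by side in the hollows, in the crop at (235,195) and (235,270): both level (tops 64.8 mm), parallel, ends even, stop unmoved. Handing in.

```bash
python3 -c "
from workcell import env
print(env.hand_in())"
```

```text
the job is handed in; nothing more can be done
None
```

I closed up the row, laid both spares in its hollows side by side with ends even, and handed the job in at about 24 s with nothing dropped; the hand-in gave no verdict.

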